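Change over a cam clamp of cemented polishing blocks and close the cement bottles

ROBOT

A 6-joint arm with a two-finger parallel gripper is mounted at the origin on a cart in front of the work surface, level with it; the furniture and walls round the work are solid. World frame = base frame: x ahead of the robot, y to its left, z up, the work surface at z = 0. Lengths are in m, angles in rad, forces in N, time in s.
With the tool pointing down it reaches from about 0.275 to 0.875 m from the base axis. Payload 12.5 kg.
Tool frame: the origin (TCP) lies on the centre line of the jaws, within the pads' length; the fingertips stand r.finger_overhang ahead of it and the grasp point (between the pads) lies 3 mm ahead of it (r.finger_overhang is the distance from the TCP to the fingertips, in m); z points along the fingers, y is the line along which they close (so a half turn about z gives the same grasp; the last joint's range is limited). The gripper opens to 85 mm and grips with 20 to 120 N. Pads are 22 mm wide; open, the fingers measure 114 mm over their backs; the gripper's body (76 mm by 85 mm) begins 54 mm behind the grasp point. The pads swing forward as they close: fully open they stand 13 mm farther back than shut.
Start: joints at [-1.354, 0.351, 1.652, -0, 1.139, -0.085], TCP at [0.164, -0.525, 0.253] pointing down, gripper open.
Joint ranges: [-2.75, 2.75], [-0.79, 2.1], [0.01, 2.65], [-1.57, 4.71], [0.07, 3.14], [-2.87, 2.87]. Speed limits (rad/s): [2.22, 2.22, 2.79, 3.14, 3.14, 3.14].

INTERFACE

Orientations are given as a unit quaternion [x, y, z, w].
In Python, from cell import r, optics gives the robot as it stands. The module is installed in compiled form; this text tells all that it offers. Calls block until the motion is done:
- r.move_to(position, orientation): joint-space move of the TCP to a pose.
- r.move_linear(position, rot=None, vel=0.15): straight line of the TCP; rot=None keeps the orientation; vel is the mean speed in m/s.
- r.set_joints(angles): joint-space move.
- r.set_gripper(opening, squeeze=None): opening from 0.0 (shut) to 1.0 (fully open); squeeze is the grip in N (None keeps the last); returns when the fingers have stopped.
- r.sleep(seconds).
- r.inverse_kinematics(position, orientation): joint angles nearest the present ones, or None.
- optics.get_image(name): name is "scene" or "top" or "wrist"; returns a dict with "pixels" (420x560x3 uint8, red, green, blue), "depth" (420x560 float32, m along the optical axis (not along the pixel's ray), 0 where there is no reading), "fx", "fy", "cx", "cy" (pixels), "camera_from_world" (4x4, takes a point from world to camera coordinates); the wrist camera has in their place "mount" (4x4, takes a point from camera to tool coordinates, whose origin is the TCP and whose axes are the flange's). Camera axes: x right, y down, z forward; pixel columns grow to the right and rows downward; lengths in m; the calibration is good to about 2 mm. A picture is of the moment at which its call begins: read the wrist's pose just before it.
A pose or a line that the arm cannot do raises r.PlanningError and nothing moves.
- r.hand_in(): hands the job in; it is judged then, once.
Readings, each from a call of its own:
- r.current_t(): time.
- r.current_q(): joint angles.
- r.current_qvel(): joint speeds.
- r.current_effort(): joint torques, N m.
- r.current_tool_pos(): TCP position.
- r.current_ee_rot(): TCP orientation.
- r.current_contact_force(): force on the tool from outside, world axes, zero at the start.
- r.current_torque(): the same for the moment, N m.
- r.current_opening(): opening from 0.0 (shut) to 1.0 (fully open).
- r.current_finger_force(): force on a finger pad.
Only numpy, scipy, OpenCV 4.12 (cv2) and the standard library are available. Lean on these libraries where they do the work, as an engineer would, in place of code of your own. Each camera call takes 0.05 s, during which the arm holds its last target. There are 200 camera calls.

TASK

Change over the cam clamp: crank it fully open, take out the finished polishing block and stand it in the middle of the slatted drying rack, then stand every freshly cemented block from the cutting mat in a nest of its own against the fence, and crank the jaw shut until the follower rests in the flat dwell of the cam (crank arm pointing at the brass mark on the fence) and all these blocks are gripped. So that the cement does not dry out, also push each applicator's rod down into a bottle until its cap sits on the neck, one to a bottle, without tipping a bottle over.

Things in the scene. Friction and masses are not known exactly. Their poses are not given: they have to be found in the camera images.
- clamp: hand-cranked cam clamp, fixed: dark steel plate 262 x 276 mm, its top at z = 14 mm; origin under it, 3 mm above the bench, x from fence to camshaft. The fence's inner face is at x = -110 mm, its top at z = 42 mm. Three nests along it, 88 mm apart, between dividers 4 mm thick, 12 mm high; each takes one block standing on the plate, its 40 mm thickness along x
- nest_a (a point): point on the clamp plate in the middle of nest a (x = -79 mm, y = +88 mm, z = 14 mm of the clamp) with the jaw fully open; its axes are those of the clamp
- nest_b (a point): point on the clamp plate in the middle of nest b (x = -79 mm, y = 0 mm, z = 14 mm of the clamp) with the jaw fully open; its axes are those of the clamp
- nest_c (a point): point on the clamp plate in the middle of nest c (x = -79 mm, y = -88 mm, z = 14 mm of the clamp) with the jaw fully open; its axes are those of the clamp
- jaw: sliding jaw, top at z = 42 mm of the clamp, brass follower roller behind it, three cork pads in front (56 mm wide, one per nest, each sprung: 2.4 N when first touched, 1.2 N more per mm). Origin: the clamp's when fully open; closing moves it up to 26 mm along the clamp's -x. Pad faces are 62 mm (open) to 36 mm (closed, empty) from the fence
- crank (a joint): crank angle, rad: 0 jaw open, grows CLOCKWISE from above, range 0 to 4.2. Up to 0.2 the jaw stays open, then rises smoothly (7 mm at 1.0, 13 at 1.25, 19 at 1.5) to 26 mm at 2.3; flat dwell from 2.3 to 3.3, middle 2.8; beyond it the jaw lets go again. Takes up to 10 N at the handle; with blocks gripped it stays put only in the dwell, else it may spring back. Starts in the dwell (2.4 to 3.2)
- camshaft (a point): the vertical camshaft axis, at x = 59 mm, y = 0 of the clamp, at the height of the crank arm (z = 61 mm). In the middle of the dwell the crank arm points from here along the clamp's -x, at the brass index mark in the middle of the fence
- crank_grip (a point): grip point on the axis of the crank's upright wooden handle, at z = 105 mm of the clamp, 70 mm from the camshaft axis. The handle is a sleeve 22 mm across, from z = 69 to 129 mm of the clamp, that spins freely on its pin: a gripper pointing down can hold it round the whole circle without turning
- block_a: freshly cemented polishing block a (all alike, one may be absent): pale wood, 40 x 72 x 56 mm (x, y, z), about 0.13 kg, a brown leather sheet cemented on its -x face; standing on its 40 x 72 mm side on the 3 mm cutting mat; origin at the centre of the underside, x across the 40 mm thickness, z up. Grip it from above across the 40 mm
- block_b: freshly cemented polishing block b (all alike, one may be absent): pale wood, 40 x 72 x 56 mm (x, y, z), about 0.13 kg, a brown leather sheet cemented on its -x face; standing on its 40 x 72 mm side on the 3 mm cutting mat; origin at the centre of the underside, x across the 40 mm thickness, z up. Grip it from above across the 40 mm
- block_c: freshly cemented polishing block c (all alike, one may be absent): pale wood, 40 x 72 x 56 mm (x, y, z), about 0.13 kg, a brown leather sheet cemented on its -x face; standing on its 40 x 72 mm side on the 3 mm cutting mat; origin at the centre of the underside, x across the 40 mm thickness, z up. Grip it from above across the 40 mm
- finished_block: the finished polishing block, same make, size and frame as the others (40 x 72 x 56 mm), gripped at the start in nest a of the clamp
- drying_rack: small slatted wooden drying rack, fixed: 96 x 92 mm, 14 mm high; origin at the centre of its underside
- rack_top (a point): middle of the slatted top of the drying rack, 14 mm above the bench
- applicator_a: applicator cap a: ribbed black cap 25 mm across, 36 mm tall, on a straight thin rod 7 mm thick (brush 8 mm) that reaches 78 mm below the cap; 45 g; origin on the axis at the cap's underside, z up along the axis. At the start it hangs upright by its cap in a hole of the drip rack, 98 mm above the bench
- applicator_b: applicator cap b: ribbed black cap 25 mm across, 36 mm tall, on a straight thin rod 7 mm thick (brush 8 mm) that reaches 78 mm below the cap; 45 g; origin on the axis at the cap's underside, z up along the axis. At the start it hangs upright by its cap in a hole of the drip rack, 98 mm above the bench
- bottle_a: amber glass cement bottle a, open: body 56 mm across, neck 26 mm across from 82 to 98 mm up, narrow round opening 14 mm across, 92 mm deep; loose, 0.35 kg; origin at the centre of its underside, z up
- mouth_a (a point): centre of the rim of bottle a, 98 mm above its underside; a capped bottle has the cap's underside resting on this rim
- bottle_b: amber glass cement bottle b, open: body 56 mm across, neck 26 mm across from 82 to 98 mm up, narrow round opening 14 mm across, 92 mm deep; loose, 0.35 kg; origin at the centre of its underside, z up
- mouth_b (a point): centre of the rim of bottle b, 98 mm above its underside; a capped bottle has the cap's underside resting on this rim
- drip_rack: wooden drip rack for the applicators, fixed: 120 x 60 mm foot, shelf plate 120 x 44 mm with its top 98 mm above the bench, two 16 mm holes at x = -26 and +26 mm; origin at the centre of its underside

How it is judged:
On the way, in this order (a step that is already met when the one before it is completed fails the run):
1. the clamp is cranked fully open (value of joint crank below 0.5 rad), for 0.1 s.
2. every block stands in a nest of the clamp (((x of block_a in the frame of nest_a between -0.016 and 0.016 m and y of block_a in the frame of nest_a between -0.01 and 0.01 m and z of block_a in the frame of nest_a between -0.004 and 0.005 m) or (x of block_a in the frame of nest_b between -0.016 and 0.016 m and y of block_a in the frame of nest_b between -0.01 and 0.01 m and z of block_a in the frame of nest_b between -0.004 and 0.005 m) or (x of block_a in the frame of nest_c between -0.016 and 0.016 m and y of block_a in the frame of nest_c between -0.01 and 0.01 m and z of block_a in the frame of nest_c between -0.004 and 0.005 m)) and angle between the x axis of each of block_a, block_b, block_c and the x axis of clamp, either way round below 0.25 rad and angle between each of block_a, block_b, block_c's own z axis and vertical below 0.1 rad and ((x of block_b in the frame of nest_a between -0.016 and 0.016 m and y of block_b in the frame of nest_a between -0.01 and 0.01 m and z of block_b in the frame of nest_a between -0.004 and 0.005 m) or (x of block_b in the frame of nest_b between -0.016 and 0.016 m and y of block_b in the frame of nest_b between -0.01 and 0.01 m and z of block_b in the frame of nest_b between -0.004 and 0.005 m) or (x of block_b in the frame of nest_c between -0.016 and 0.016 m and y of block_b in the frame of nest_c between -0.01 and 0.01 m and z of block_b in the frame of nest_c between -0.004 and 0.005 m)) and ((x of block_c in the frame of nest_a between -0.016 and 0.016 m and y of block_c in the frame of nest_a between -0.01 and 0.01 m and z of block_c in the frame of nest_a between -0.004 and 0.005 m) or (x of block_c in the frame of nest_b between -0.016 and 0.016 m and y of block_c in the frame of nest_b between -0.01 and 0.01 m and z of block_c in the frame of nest_b between -0.004 and 0.005 m) or (x of block_c in the frame of nest_c between -0.016 and 0.016 m and y of block_c in the frame of nest_c between -0.01 and 0.01 m and z of block_c in the frame of nest_c between -0.004 and 0.005 m))), for 0.2 s.
3. the crank is in the cam's flat dwell and the jaw pads grip every block in its nest (((x of block_a in the frame of nest_a between -0.016 and 0.016 m and y of block_a in the frame of nest_a between -0.01 and 0.01 m and z of block_a in the frame of nest_a between -0.004 and 0.005 m) or (x of block_a in the frame of nest_b between -0.016 and 0.016 m and y of block_a in the frame of nest_b between -0.01 and 0.01 m and z of block_a in the frame of nest_b between -0.004 and 0.005 m) or (x of block_a in the frame of nest_c between -0.016 and 0.016 m and y of block_a in the frame of nest_c between -0.01 and 0.01 m and z of block_a in the frame of nest_c between -0.004 and 0.005 m)) and angle between the x axis of each of block_a, block_b, block_c and the x axis of clamp, either way round below 0.12 rad and angle between each of block_a, block_b, block_c's own z axis and vertical below 0.1 rad and contact force between each of block_a, block_b, block_c and jaw above 3 N and ((x of block_b in the frame of nest_a between -0.016 and 0.016 m and y of block_b in the frame of nest_a between -0.01 and 0.01 m and z of block_b in the frame of nest_a between -0.004 and 0.005 m) or (x of block_b in the frame of nest_b between -0.016 and 0.016 m and y of block_b in the frame of nest_b between -0.01 and 0.01 m and z of block_b in the frame of nest_b between -0.004 and 0.005 m) or (x of block_b in the frame of nest_c between -0.016 and 0.016 m and y of block_b in the frame of nest_c between -0.01 and 0.01 m and z of block_b in the frame of nest_c between -0.004 and 0.005 m)) and ((x of block_c in the frame of nest_a between -0.016 and 0.016 m and y of block_c in the frame of nest_a between -0.01 and 0.01 m and z of block_c in the frame of nest_a between -0.004 and 0.005 m) or (x of block_c in the frame of nest_b between -0.016 and 0.016 m and y of block_c in the frame of nest_b between -0.01 and 0.01 m and z of block_c in the frame of nest_b between -0.004 and 0.005 m) or (x of block_c in the frame of nest_c between -0.016 and 0.016 m and y of block_c in the frame of nest_c between -0.01 and 0.01 m and z of block_c in the frame of nest_c between -0.004 and 0.005 m)) and value of joint crank between 2.35 and 3.25 rad), for 0.3 s.
At the end, for the whole second after the job is handed in: Crank at rest, 2.35 to 3.25 rad; new blocks upright on the plate in nests (10 mm along, 16 across, 0.12 rad), jaw force over 3 N each; finished block upright on the drying rack within 35 mm of its centre; caps within 4 mm of rim height, 9 mm of centre, 0.1 rad, one per bottle (all of step 3 and x of finished_block in the frame of rack_top between -0.035 and 0.035 m and y of finished_block in the frame of rack_top between -0.035 and 0.035 m and z of finished_block in the frame of rack_top between -0.004 and 0.005 m and angle between finished_block's own z axis and vertical below 0.1 rad and linear speed of each of finished_block, applicator_a, applicator_b below 0.02 m/s and ((horizontal distance between applicator_a and mouth_a below 0.009 m and z of applicator_a in the frame of mouth_a between -0.004 and 0.004 m and angle between the z axis of applicator_a and the z axis of bottle_a, either way round below 0.1 rad) or (horizontal distance between applicator_a and mouth_b below 0.009 m and z of applicator_a in the frame of mouth_b between -0.004 and 0.004 m and angle between the z axis of applicator_a and the z axis of bottle_b, either way round below 0.1 rad)) and ((horizontal distance between applicator_b and mouth_a below 0.009 m and z of applicator_b in the frame of mouth_a between -0.004 and 0.004 m and angle between the z axis of applicator_b and the z axis of bottle_a, either way round below 0.1 rad) or (horizontal distance between applicator_b and mouth_b below 0.009 m and z of applicator_b in the frame of mouth_b between -0.004 and 0.004 m and angle between the z axis of applicator_b and the z axis of bottle_b, either way round below 0.1 rad)) and velocity of joint crank between -0.05 and 0.05 rad/s); the robot touches nothing.
It fails at once if a cement bottle is tipped over (angle between any of bottle_a, bottle_b's own z axis and vertical above 0.6 rad).
Of block_a, block_b, block_c only 2 to 3 are there at a start; the rules pass over those that are not, and their reading is None.
At some moment in a run one of block_a, block_b, block_c may be knocked a few centimetres aside while the robot is not near it.
It also fails if it takes over 210 s, if anything falls off the work surface, if the arm or the gripper's body presses on something with over 40 N, if the wrist force passes 120 N, or if a joint passes its speed limit or range.

## Working session

There is one attempt and no reset: what is moved stays moved. The work goes in short steps, each a Python script; the robot and the scene stay as the last script left them, time stands still between calls to the robot, and variables do not carry over. Pictures are saved under pics/ and viewed, at most 14 in all, crops included, and the job is handed in when it is done.

```bash
mkdir -p pics; python3 - <<'E'
from cell import r, optics
import cv2,numpy as np
for n in ("scene","top"):
    d=optics.get_image(n); cv2.imwrite(f"pics/{n}0.png",d["pixels"][:,:,::-1])
    np.savez(f"{n}0.npz",**d)
    print(n,d["fx"],d["cx"],d["cy"],np.round(d["camera_from_world"],3).tolist(),(d["depth"]>0).mean())
d=optics.get_image("wrist");print(np.round(d["mount"],4).tolist(),d["fx"])
print(r.finger_overhang,r.current_t(),r.current_ee_rot(),r.current_opening())
E
```

```text
scene 454.44735289413967 279.43936942330083 202.01934160227592 [[0.968, -0.249, -0.007, -0.557], [-0.168, -0.632, -0.756, 0.109], [0.184, 0.734, -0.654, 1.532], [0.0, 0.0, 0.0, 1.0]] 0.9959566326530612
top 390.4767466025299 273.4340953215854 208.27130945432359 [[0.01, -1.0, -0.001, -0.069], [-0.986, -0.01, -0.164, 0.547], [0.164, 0.003, -0.986, 1.029], [0.0, 0.0, 0.0, 1.0]] 0.9959013605442177
[[-0.0, -0.9584, -0.2856, 0.0736], [1.0, -0.0001, 0.0002, 0.0012], [-0.0003, -0.2856, 0.9584, -0.1197], [0.0, 0.0, 0.0, 1.0]] 376.5656131809442
0.022 0.15 [ 9.88636973e-01  1.50322156e-01 -3.95711598e-05 -4.28902354e-04] 1.0004100793722404
```

View pics/top0.png

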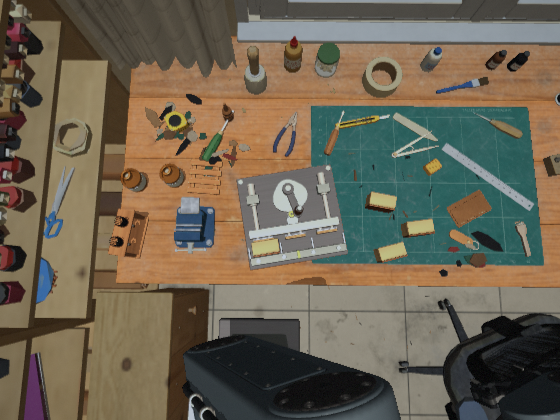

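View pics/scene0.png

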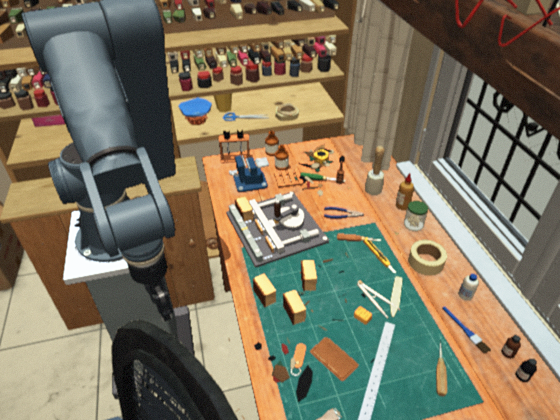

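```bash
cat > h.py <<'E'
from cell import r, optics
import cv2, numpy as np
from scipy.spatial.transform import Rotation as R
def quat(a): return (R.from_euler('z',a)*R.from_euler('x',np.pi)).as_quat()
def shot(name, save=None):
    p=np.array(r.current_tool_pos()); q=r.current_ee_rot()
    d=dict(optics.get_image(name))
    if name=="wrist":
        T=np.eye(4); T[:3,:3]=R.from_quat(q).as_matrix(); T[:3,3]=p
        d["wfc"]=T@d["mount"]
    else: d["wfc"]=np.linalg.inv(d["camera_from_world"])
    if save: cv2.imwrite(f"pics/{save}.png",d["pixels"][:,:,::-1]); np.savez(f"{save}.npz",**d)
    return d
def load(f): return dict(np.load(f+".npz"))
def plane(d,uv,z):
    uv=np.atleast_2d(np.asarray(uv,float))
    W=d["wfc"]; ray=np.c_[(uv[:,0]-d["cx"])/d["fx"],(uv[:,1]-d["cy"])/d["fy"],np.ones(len(uv))]@W[:3,:3].T
    s=(z-W[2,3])/ray[:,2:3]
    return W[:3,3]+s*ray
def cloud(d):
    v,u=np.mgrid[:420,:560]; z=d["depth"]
    P=np.stack([(u-d["cx"])/d["fx"]*z,(v-d["cy"])/d["fy"]*z,z],-1)
    return P@d["wfc"][:3,:3].T+d["wfc"][:3,3]
E
python3 - <<'E'
from h import *
d=load("top0"); d["wfc"]=np.linalg.inv(d["camera_from_world"])
C=cloud(d)
for n,u,v in [("clampcorner",236,184),("c2",331,167),("c3",347,254),("c4",250,270),("b1",382,198),("b2",419,226),("b3",392,251),("bot",133,175),("bot2",172,172),("rack",205,178),("ap1",119,220),("ap2",116,241),("handle",298,210),("mat",330,250),("bench",225,250),("hub",290,190)]:
    print(n,np.round(C[v,u],3))
E
```

```text
clampcorner [ 0.626  0.046 -0.002]
c2 [ 0.678 -0.229  0.003]
c3 [ 0.427 -0.271 -0.   ]
c4 [ 0.38   0.001 -0.002]
b1 [ 0.577 -0.359  0.057]
b2 [ 0.501 -0.455  0.06 ]
b3 [ 0.433 -0.381  0.058]
bot [0.63  0.319 0.076]
bot2 [0.637 0.211 0.084]
rack [0.642 0.137 0.001]
ap1 [0.504 0.339 0.097]
ap2 [0.449 0.343 0.095]
handle [ 0.531 -0.126  0.126]
mat [ 0.435 -0.218  0.043]
bench [ 0.435  0.072 -0.001]
hub [ 0.594 -0.107  0.073]
```

```bash
python3 - <<'E'
from h import *
for n,p in [("wb",(0.48,-0.36,0.30)),("wc",(0.50,-0.11,0.34)),("wl",(0.55,0.25,0.36))]:
    r.move_to(p,quat(0)); r.sleep(0.2); shot("wrist",n)
print(r.current_t())
E
```

```text
4.6167
```

View pics/wb.png

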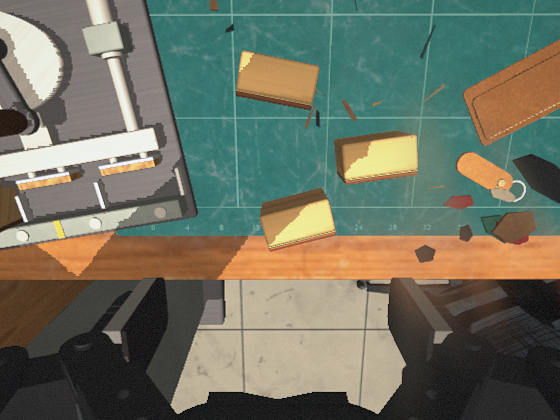

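View pics/wc.png

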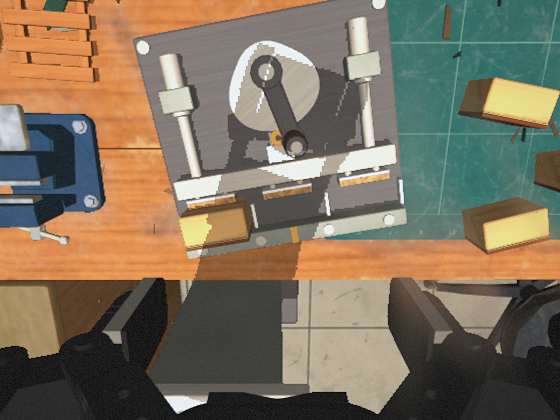

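View pics/wl.png

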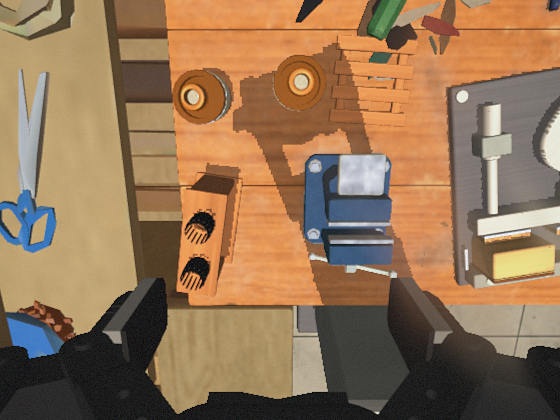

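```bash
cat >> h.py <<'E'
def rects(d,z0,z1,amin=60,box=None):
    """components of cloud points with z in [z0,z1]: centre, size, angle of long side, n, mean z"""
    C=cloud(d); m=(C[...,2]>z0)&(C[...,2]<z1)
    if box: m&=(C[...,0]>box[0])&(C[...,0]<box[1])&(C[...,1]>box[2])&(C[...,1]<box[3])
    n,l,s,_=cv2.connectedComponentsWithStats(m.astype(np.uint8))
    out=[]
    for i in range(1,n):
        if s[i,4]<amin: continue
        P=C[l==i]; (cx,cy),(w,h),a=cv2.minAreaRect((P[:,:2]*1000).astype(np.float32))
        if w<h: w,h,a=h,w,a+90
        a=(a+90)%180-90
        out.append((np.round([cx,cy],1).tolist(),np.round([w,h],1).tolist(),round(np.radians(a),3),len(P),round(np.median(P[:,2])*1000,1)))
    return out
E
python3 - <<'E'
from h import *
b,c,l=load("wb"),load("wc"),load("wl")
def pr(t,x):
    print(t); [print("  ",y) for y in x]
pr("blocks wb",rects(b,.053,.066,200,(0.3,.8,-.6,-.29)))
pr("blocks wc",rects(c,.053,.066,200,(0.3,.8,-.6,-.29)))
pr("fence/jaw wc",rects(c,.039,.050,100,(.3,.8,-.3,.07)))
pr("fin wc",rects(c,.063,.077,100,(.3,.8,-.3,.07)))
pr("handle wc",rects(c,.120,.140,20,(.3,.8,-.3,.07)))
pr("plate wc",rects(c,.010,.15,300,(.3,.8,-.3,.07)))
pr("plateonly",rects(c,.010,.024,300,(.3,.8,-.3,.07)))
pr("caps",rects(l,.125,.145,30,(.3,.8,.2,.5)))
pr("bottles",rects(l,.092,.106,30,(.58,.8,.15,.5)))
pr("drip",rects(l,.088,.106,30,(.3,.58,.25,.5)))
pr("rack",rects(l,.009,.020,30,(.58,.8,.06,.2)))
# pixel rays
print("handle top",plane(c,[(297,146)],.132),"hub",plane(c,[(267,71)],.066))
print("screws",plane(c,[(142,47),(379,3)],.017), "mark",plane(c,[(296,235)],.045))
print("mouth", plane(l,[(193,97),(302,82)],.098))
E
```

```text
blocks wb
   ([571.0, -361.4], [71.9, 39.7], np.float64(1.384), 3599, np.float64(58.2))
   ([499.0, -460.8], [72.2, 40.0], np.float64(-1.433), 3081, np.float64(58.1))
   ([432.1, -382.5], [71.9, 40.6], np.float64(-1.309), 2669, np.float64(58.0))
blocks wc
   ([571.0, -361.0], [72.7, 39.8], np.float64(1.386), 2860, np.float64(58.1))
   ([432.3, -381.8], [72.0, 40.8], np.float64(-1.303), 2219, np.float64(57.9))
fence/jaw wc
   ([623.7, -198.8], [61.6, 34.3], np.float64(0.168), 1178, np.float64(42.9))
   ([584.9, -106.5], [92.6, 89.7], np.float64(-0.58), 4638, np.float64(41.1))
   ([589.5, -2.0], [61.7, 34.3], np.float64(0.175), 1114, np.float64(42.9))
   ([497.0, -119.6], [249.7, 22.7], np.float64(-1.398), 4431, np.float64(44.3))
   ([490.4, -209.8], [56.3, 10.5], np.float64(-1.401), 459, np.float64(42.3))
   ([475.4, -123.2], [55.9, 10.4], np.float64(-1.391), 441, np.float64(42.3))
   ([449.2, -127.7], [261.7, 70.3], np.float64(-1.398), 3794, np.float64(44.2))
fin wc
   ([576.0, -112.3], [85.1, 31.4], np.float64(0.416), 1850, np.float64(69.6))
   ([439.7, -42.7], [72.2, 40.1], np.floa
[... 1007 characters left out ...]
(103.4))
   ([355.8, 493.8], [14.6, 6.7], np.float64(-0.417), 38, np.float64(94.2))
rack
   ([703.8, 119.3], [119.9, 54.3], np.float64(1.522), 2650, np.float64(14.9))
   ([659.4, 135.5], [92.7, 16.3], np.float64(1.497), 1108, np.float64(13.1))
   ([632.8, 137.3], [92.3, 16.3], np.float64(1.504), 1038, np.float64(13.2))
   ([605.5, 139.2], [92.7, 15.9], np.float64(1.51), 981, np.float64(13.0))
handle top [[ 0.53669364 -0.12897798  0.132     ]] hub [[ 0.60199065 -0.10201956  0.066     ]]
screws [[ 0.63005321  0.03438609  0.017     ]
 [ 0.67229294 -0.21904298  0.017     ]] mark [[ 0.42374752 -0.1337067   0.045     ]]
mouth [[0.628087   0.32961092 0.098     ]
 [0.64168455 0.22425501 0.098     ]]
```

```bash
cat >> h.py <<'E'
YAW=0.171; O=np.array([.5431,-.1115]); HUB=O+.059*np.array([np.cos(YAW),np.sin(YAW)])
def clamp(x,y): c,s=np.cos(YAW),np.sin(YAW); return O+np.array([c*x-s*y,s*x+c*y])
def crank(t,z): a=YAW+np.pi+2.8-t; return [*(HUB+.07*np.array([np.cos(a),np.sin(a)])),z]
AC=YAW+np.pi/2
F=lambda: np.round(r.current_contact_force(),1).tolist()
def swing(t0,t1,z=.111,n=14):
    fm=0
    for t in np.linspace(t0,t1,n+1)[1:]:
        r.move_linear(crank(t,z),vel=.08); fm=max(fm,np.linalg.norm(r.current_contact_force()))
    print("swing max F",round(fm,1),"t",r.current_t())
def pick(xy,a,z,top=.2,op=.75,sq=50):
    r.set_gripper(op); r.move_to([*xy,top],quat(a)); r.move_linear([*xy,z],vel=.15)
    r.set_gripper(0,sq); print("grip",round(r.current_opening(),3),r.current_finger_force(),F())
    r.move_linear([*xy,top],vel=.2)
def place(xy,a,z,top=.2,op=.75):
    r.move_to([*xy,top],quat(a)); r.move_linear([*xy,z+.015],vel=.2); r.move_linear([*xy,z],vel=.04)
    print("down",F()); r.set_gripper(op); r.move_linear([*xy,top],vel=.2)
E
python3 - <<'E'
from h import *
print(crank(2.58,0))
p=[.5363,-.1281]
r.set_gripper(.6); r.move_to([*p,.2],quat(AC)); r.move_linear([*p,.111]); r.set_gripper(0,70)
print("grip",r.current_opening(),r.current_finger_force(),F())
swing(2.58,.12)
r.set_gripper(.6); r.move_linear([*crank(.12,0)[:2],.2])
r.move_to([.50,-.11,.34],quat(0)); r.sleep(.1); d=shot("wrist","w2"); t=shot("top","t2")
print(rects(d,.120,.140,20,(.3,.8,-.3,.07)),rects(d,.063,.077,100,(.3,.8,-.3,.07)),crank(.12,0))
print(rects(t,.050,.068,60,(.3,.8,-.6,-.29)))
E
```

```text
[np.float64(0.5365225017824101), np.float64(-0.12813801627979732), 0]
grip 0.2436272965432103 68.4838831750676 [-10.3, -1.7, 12.3]
swing max F 16.2 t 12.4417
[] [([626.3, -107.4], [83.7, 31.0], np.float64(-0.225), 2058, np.float64(69.4)), ([439.6, -42.8], [72.2, 40.2], np.float64(-1.402), 2379, np.float64(72.2))] [np.float64(0.6683046869796605), np.float64(-0.12151650261116403), 0]
[([569.7, -360.6], [71.5, 39.9], np.float64(1.388), 388, np.float64(57.8)), ([497.7, -460.1], [73.0, 39.6], np.float64(-1.432), 401, np.float64(57.4)), ([430.8, -381.4], [71.9, 39.6], np.float64(-1.303), 405, np.float64(57.8))]
```

```bash
cat >> h.py <<'E'
def blocks():
    out=[]
    for c,s,a,n,z in rects(shot("top"),.050,.068,60,(.3,.8,-.65,-.27)):
        ok=abs(s[0]-72)<4 and abs(s[1]-40)<4
        nrm=(a+np.pi)%np.pi-np.pi/2
        out.append((np.array([c[0]+1.3,c[1]-.8])/1000,nrm,ok)); print("blk",c,s,a,n)
    return out
E
python3 - <<'E'
from h import *
pick([.4397,-.0425],AC,.074,.23)
place([.6461,.1364],1.504,.0725,.23)
b=blocks()
pick(b[2][0],b[2][1]+np.pi/2,.060,.23)
place(clamp(-.083,.088),AC,.0755,.23)
r.move_to([.56,.10,.3],quat(AC)); b=blocks(); print(r.current_t())
r.move_to([.50,-.11,.34],quat(0)); r.sleep(.1); d=shot("wrist","w3")
print(rects(d,.063,.077,100,(.3,.8,-.3,.07)))
for p in rects(d,.063,.077,100,(.55,.75,.07,.3)): print(p)
E
```

```text
grip 0.457 50.79664349555969 [-1.7, 1.4, 7.3]
down [1.5, 0.2, -1.7]
blk [569.7, -360.4] [71.8, 40.5] 1.371 389
blk [497.6, -459.6] [72.9, 39.6] -1.433 401
blk [430.8, -381.4] [71.8, 39.7] -1.299 406
grip 0.449 50.76458215713501 [-1.3, 0.8, 5.8]
down [-0.3, 0.0, -1.7]
blk [569.7, -360.6] [72.4, 39.8] 1.376 389
blk [497.7, -459.7] [72.3, 39.7] -1.438 400
32.9583
[([626.3, -107.2], [83.6, 31.5], np.float64(-0.223), 2057, np.float64(69.4)), ([447.4, -39.0], [71.7, 40.0], np.float64(-1.401), 2409, np.float64(72.2))]
([646.1, 127.8], [57.4, 38.8], np.float64(1.516), 2459, np.float64(69.1))
```

View pics/w3.png

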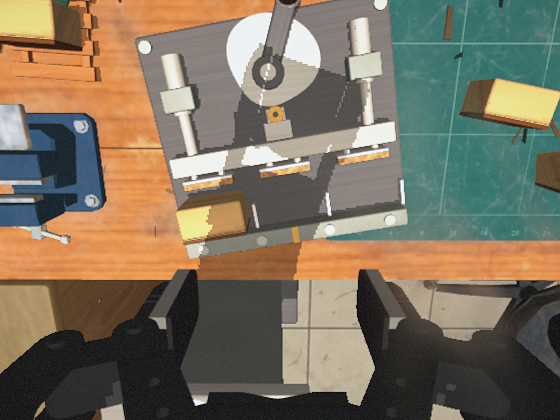

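The picture shows the first new block in nest a at (212,216), the jaw open with the crank arm pointing up at (288,10), and the finished block on the rack at (40,22).

```bash
python3 - <<'E'
from h import *
for y in (0,-.088):
    r.move_to([.56,.10,.3],quat(AC)); b=blocks(); b=b[0]
    if not b[2]: print("bad"); break
    pick(b[0],b[1]+np.pi/2,.060,.23)
    place(clamp(-.083,y),AC,.0755,.23)
r.move_to([.50,-.11,.34],quat(0)); r.sleep(.1); d=shot("wrist","w4")
for p in rects(d,.063,.077,100,(.3,.8,-.3,.07)):
    e=np.array(p[0])/1000-O; c,s=np.cos(YAW),np.sin(YAW); print(p,np.round([c*e[0]+s*e[1],-s*e[0]+c*e[1]],4))
blocks(); print(r.current_t())
E
```

```text
blk [570.0, -360.7] [72.0, 41.5] 1.39 390
blk [497.5, -460.1] [72.4, 39.6] -1.431 397
grip 0.454 52.33438789844513 [-0.7, 1.2, 6.5]
down [0.1, 0.1, -1.9]
blk [497.8, -459.7] [72.0, 39.9] -1.429 398
grip 0.458 51.54792308807373 [-1.0, 1.1, 5.7]
down [-0.0, 0.1, -1.6]
([626.5, -107.5], [84.3, 31.1], np.float64(-0.229), 2066, np.float64(69.4)) [ 0.0829 -0.0103]
([477.4, -212.1], [72.3, 39.9], np.float64(-1.4), 2572, np.float64(72.2)) [-0.0819 -0.088 ]
([462.5, -125.6], [71.9, 40.0], np.float64(-1.401), 2468, np.float64(72.2)) [-0.0818 -0.0002]
([447.3, -38.8], [72.1, 40.1], np.float64(-1.396), 2413, np.float64(72.2)) [-0.082   0.0879]
55.3083
```

```bash
python3 - <<'E'
from h import *
r.move_to([.58,-.11,.34],quat(0)); r.sleep(.1); d=shot("wrist","w5")
H=rects(d,.120,.145,20,(.3,.8,-.3,.07)); print(H)
h=np.mean([x[0] for x in H],0)/1000; e=h-HUB
t=(YAW+np.pi+2.8-np.arctan2(e[1],e[0]))%(2*np.pi); t=t-2*np.pi if t>5 else t
print("theta",t,np.hypot(*e))
assert abs(np.hypot(*e)-.07)<.004
r.set_gripper(.6); r.move_to([*h,.2],quat(AC)); r.move_linear([*h,.111]); r.set_gripper(0,80)
print("grip",r.current_opening(),F())
swing(t,2.83,n=18)
r.sleep(.2);r.set_gripper(.6); r.move_linear([*crank(2.83,0)[:2],.22])
r.move_to([.50,-.11,.34],quat(0)); r.sleep(.1); d=shot("wrist","w6")
for p in rects(d,.063,.077,100,(.3,.8,-.3,.07)):
    e=np.array(p[0])/1000-O; c,s=np.cos(YAW),np.sin(YAW); print(p,np.round([c*e[0]+s*e[1],-s*e[0]+c*e[1]],4))
H=rects(d,.120,.145,20,(.3,.8,-.3,.07)); print(H)
e=np.mean([x[0] for x in H],0)/1000-HUB; print("theta",(YAW+np.pi+2.8-np.arctan2(e[1],e[0]))%(2*np.pi), r.current_t())
E
```

```text
[([667.8, -120.0], [20.7, 20.3], np.float64(-0.001), 154, np.float64(127.5)), ([668.1, -119.8], [9.7, 9.3], np.float64(-1.555), 133, np.float64(135.6))]
theta 0.09909023261375172 0.06921215294393929
grip 0.23764970598865698 [-5.7, 0.8, 8.2]
swing max F 25.4 t 63.9
([572.1, -104.0], [88.5, 30.7], np.float64(0.094), 1856, np.float64(69.6)) [0.0299 0.0025]
([469.3, -213.8], [72.4, 40.3], np.float64(-1.394), 2534, np.float64(72.2)) [-0.0901 -0.0882]
([454.5, -126.9], [72.1, 40.4], np.float64(-1.411), 2435, np.float64(72.2)) [-0.0899 -0.0001]
([439.2, -40.0], [72.4, 40.1], np.float64(-1.399), 2387, np.float64(72.1)) [-0.0902  0.0881]
[([531.8, -110.4], [21.3, 20.6], np.float64(-1.286), 145, np.float64(127.2)), ([531.5, -110.7], [9.5, 8.8], np.float64(0.028), 128, np.float64(135.3))]
theta 2.8411135982403266 67.05
```

View pics/w6.png

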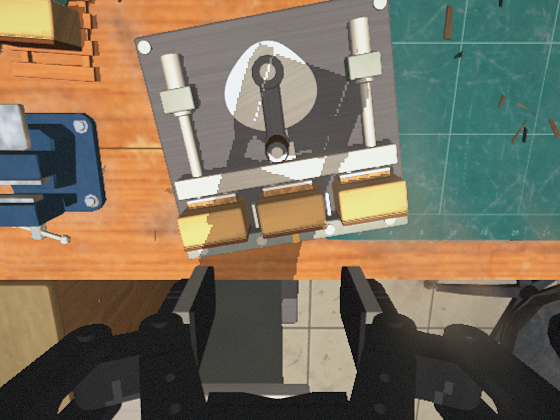

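The picture shows the crank at (277,150) pointing at the brass mark and three blocks gripped against the fence at (213,222), (293,210), (372,200).

```bash
python3 - <<'E'
from h import *
a=-.156
r.set_gripper(1.0)
for n,p in [("a1",(.475,.331)),("m1",(.628,.330)),("m2",(.642,.2247))]:
    r.move_to([*p,.27],quat(a)); r.sleep(.15); d=shot("wrist",n)
    z=(.126,.142) if n=="a1" else (.094,.103)
    for x in rects(d,*z,30,(.4,.7,.2,.4)): print(n,x)
    C=cloud(d)
    if n=="a1":
        for c in ((.4999,.3276),(.4485,.3356)):
            m=(np.hypot(C[...,0]-c[0],C[...,1]-c[1])<.03)&(C[...,2]>.105)
            P=C[m]; print("cap",np.percentile(P[:,2],[50,90,99]),cv2.minEnclosingCircle((P[:,:2]*1000).astype(np.float32)))
            v,u=np.nonzero(m); print(u.min(),u.max(),v.min(),v.max())
        print(rects(d,.09,.106,30,(.4,.58,.25,.5)))
    else:
        m=(C[...,2]>.094)&(C[...,2]<.103); P=C[m&(np.hypot(C[...,0]-p[0],C[...,1]-p[1])<.03)]
        print("ring",cv2.minEnclosingCircle((P[:,:2]*1000).astype(np.float32)),np.median(P[:,2]))
print(r.current_t())
im=[cv2.imread(f"pics/{n}.png")[100:320,150:410] for n in("a1","m1","m2")]
cv2.imwrite("pics/mix.png",np.hstack(im))
E
```

```text
a1 ([499.9, 327.6], [25.3, 25.2], np.float64(0.85), 249, np.float64(130.5))
a1 ([450.3, 335.1], [25.5, 21.9], np.float64(1.351), 239, np.float64(130.1))
cap [0.32670709 0.33290882 0.33457137] ((494.11773681640625, 328.5224609375), 29.38059425354004)
105 427 152 419
cap [0.12246516 0.13123246 0.13277587] ((448.6057434082031, 335.619140625), 13.271013259887695)
258 292 218 259
[([474.1, 331.7], [119.7, 44.1], np.float64(-0.156), 6553, np.float64(97.1)), ([499.9, 327.5], [6.6, 6.3], np.float64(-0.144), 75, np.float64(96.9))]
m1 ([642.4, 225.1], [25.3, 25.1], np.float64(-0.618), 621, np.float64(96.8))
m1 ([628.3, 331.7], [25.4, 25.0], np.float64(-0.166), 561, np.float64(96.9))
m1 ([481.3, 330.4], [106.9, 44.0], np.float64(-0.155), 3337, np.float64(96.9))
ring ((628.4796752929688, 331.69677734375), 12.878360748291016) 0.09685198380193738
m2 ([642.4, 224.7], [25.1, 25.1], np.float64(-0.166), 558, np.float64(96.8))
m2 ([628.4, 331.2], [25.1, 24.8], np.float64(-0.44), 534, np.float64(96.7))
m2 ([488.5, 329.4], [93.3, 44.5], np.float64(-0.157), 2612, np.float64(96.9))
ring ((642.2420043945312, 224.7627716064453), 13.010631561279297) 0.09676297985114615
70.8917
```

View pics/mix.png

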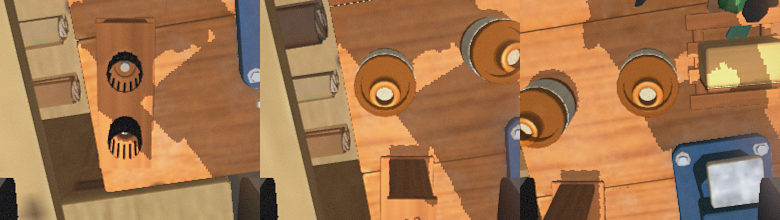

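The picture shows caps at about (125,70) and (125,135), and the two open bottle mouths at (382,95) and (643,95), all upright.

```bash
python3 - <<'E'
from h import *
a=-.156
r.move_to([.4999,.3276,.27],quat(a))
pick([.4999,.3276],a,.123,.26,.6,30)
r.move_to([.6284,.3316,.26],quat(a)); r.move_linear([.6284,.3316,.205],vel=.1); r.sleep(.2)
print(r.current_tool_pos(),F())
d=shot("wrist","i1"); C=cloud(d)
cv2.imwrite("pics/i1c.png",cv2.resize(d["pixels"][200:420,170:390,::-1],None,fx=2.5,fy=2.5))
m=(C[...,2]>.104)&(C[...,2]<.20)&(np.hypot(C[...,0]-.6284,C[...,1]-.3316)<.025); P=C[m]
for z in np.arange(.1,.2,.01):
    q=P[(P[:,2]>z)&(P[:,2]<z+.01)]
    if len(q): print(round(z,2),len(q),np.round(q[:,:2].mean(0)*1000,1),np.round(np.ptp(q[:,1])*1000,1))
E
```

```text
grip 0.282 29.375301708932966 [-1.4, -1.4, 5.9]
[0.62859791 0.33170065 0.20576263] [-0.7, 0.3, -0.4]
0.1 22 [631.  329.9] 6.1
0.11 64 [631.3 330.5] 7.8
0.12 105 [630.7 330.6] 7.9
0.13 82 [630.7 330.4] 7.0
0.14 97 [630.7 330.5] 6.9
0.15 71 [630.9 330.7] 6.5
0.17 34 [637.5 327.7] 21.1
0.18 886 [634.3 330. ] 45.8
0.19 1774 [634.7 330.6] 46.7
```

View pics/i1c.png

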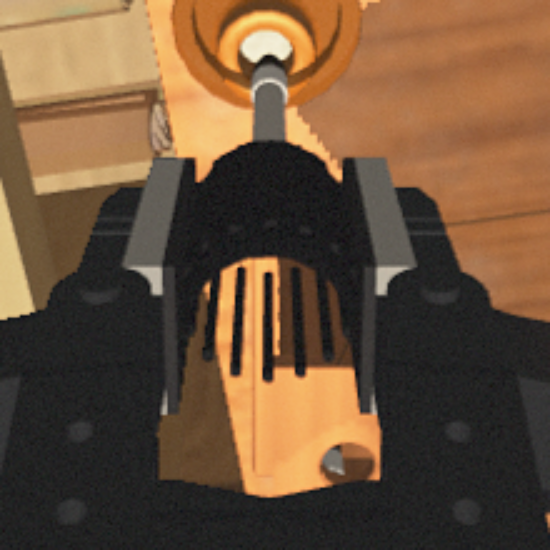

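The picture shows the rod upright with its tip just over the mouth (268,45 in the crop).

```bash
cat >> h.py <<'E'
def insert(xy):
    z=.205
    while z>.1225:
        z-=.008 if z>.135 else .002
        r.move_linear([*xy,z],vel=.05); f=np.array(r.current_contact_force())
        if abs(f[2])>6 or np.hypot(f[0],f[1])>5: print("stop",z,f); break
    print("z",z,F()); return z
E
python3 - <<'E'
from h import *
z=insert([.6287,.3320]); print(r.current_t())
E
```

```text
stop 0.12099999999999991 [-4.28988622 -2.21129042 17.48963763]
z 0.12099999999999991 [-4.3, -2.2, 17.5]
80.3583
```

```bash
python3 - <<'E'
from h import *
a=-.156
p=r.current_tool_pos(); r.move_linear([*p[:2],.1225],vel=.05)
r.set_gripper(.6); r.move_linear([*p[:2],.27],vel=.2)
r.set_gripper(1.0)
r.move_to([.475,.331,.27],quat(a)); r.sleep(.15); d=shot("wrist","a2"); C=cloud(d)
m=(np.hypot(C[...,0]-.4485,C[...,1]-.3356)<.03)&(C[...,2]>.105)&(C[...,2]<.14); c=cv2.minEnclosingCircle((C[m][:,:2]*1000).astype(np.float32)); print(c)
p=[.4486,.3356] if abs(c[1]-13)>1.5 else np.array(c[0])/1000
pick(p,a,.123,.26,.6,30)
g=[.6423,.2248]
r.move_to([*g,.26],quat(a)); r.move_linear([*g,.205],vel=.1); r.sleep(.2)
d=shot("wrist","i2"); C=cloud(d)
m=(C[...,2]>.11)&(C[...,2]<.16)&(np.hypot(C[...,0]-g[0],C[...,1]-g[1])<.025); P=C[m]
for z in (.11,.12,.13,.14,.15):
    q=P[(P[:,2]>z)&(P[:,2]<z+.01)]; print(z,np.round(q[:,:2].mean(0)*1000-[2.8,-.4],1))
rod=P[P[:,2]<.14][:,:2].mean(0)-[.0028,-.0004]
e=np.array(g)-rod; print("err",e)
if np.hypot(*e)<.004: insert(np.array(g)+e*.8)
print(r.current_t())
E
```

```text
((448.53887939453125, 335.9730224609375), 13.38967514038086)
grip 0.28 29.34229109203443 [-1.2, -1.1, 6.7]
0.11 [642.4 223.9]
0.12 [641.9 224. ]
0.13 [641.9 224.1]
0.14 [641.9 224. ]
0.15 [642.1 224. ]
err [0.00026195 0.00076998]
stop 0.12099999999999991 [-4.83464694 -1.83710186 19.10356502]
z 0.12099999999999991 [-4.8, -1.8, 19.1]
92.2333
```

```bash
python3 - <<'E'
from h import *
p=r.current_tool_pos(); r.move_linear([*p[:2],.1225],vel=.05)
r.set_gripper(.6); r.move_linear([*p[:2],.27],vel=.2)
r.move_to([.55,.22,.36],quat(0)); r.sleep(.2); d=shot("wrist","f1"); C=cloud(d)
for n,c in (("a",(.6284,.3316)),("b",(.6423,.2248))):
    m=(np.hypot(C[...,0]-c[0],C[...,1]-c[1])<.03)&(C[...,2]>.105); P=C[m]
    b=C[(np.hypot(C[...,0]-c[0],C[...,1]-c[1])<.03)&(C[...,2]>.05)&(C[...,2]<.075)]
    print(n,cv2.minEnclosingCircle((P[:,:2]*1000).astype(np.float32)),np.percentile(P[:,2],[50,99]))
print(rects(d,.064,.077,100,(.55,.75,.07,.19)))
r.move_to([.50,-.11,.34],quat(0)); r.sleep(.1); e=shot("wrist","f2")
for p in rects(e,.063,.077,100,(.3,.8,-.3,.07)): print(p)
print(rects(e,.120,.145,20,(.3,.8,-.3,.07)),r.current_t())
cv2.imwrite("pics/fin.png",np.vstack([d["pixels"][0:250],e["pixels"][0:270]])[:,:,::-1])
E
```

```text
a ((629.9501342773438, 331.5892333984375), 13.279415130615234) [0.12305843 0.13343932]
b ((620.7564086914062, 216.17626953125), 37.15177536010742) [0.47750406 0.47750406]
[([647.4, 136.3], [72.6, 39.8], np.float64(1.503), 2849, np.float64(69.0))]
([572.2, -104.0], [87.9, 30.7], np.float64(0.092), 1852, np.float64(69.5))
([469.4, -213.6], [72.2, 39.9], np.float64(-1.397), 2531, np.float64(72.2))
([454.1, -127.0], [71.9, 40.4], np.float64(-1.401), 2432, np.float64(72.2))
([439.3, -40.1], [72.1, 40.1], np.float64(-1.397), 2374, np.float64(72.2))
[([531.7, -110.2], [20.7, 20.5], np.float64(-0.006), 145, np.float64(127.4)), ([531.4, -110.6], [9.7, 8.9], np.float64(-0.05), 126, np.float64(135.3))] 96.0
```

View pics/fin.png

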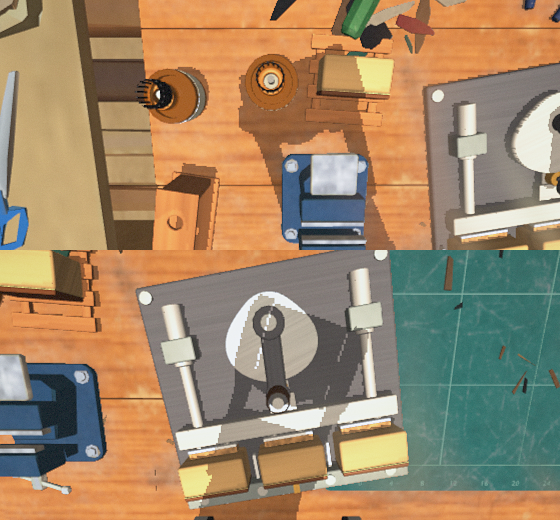

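Cap a sits on its bottle at (160,95), and the clamp and rack are in order. At (270,78) I can't tell whether cap b is on the neck, so I'll check its height.

```bash
python3 - <<'E'
from h import *
d=load("f1"); C=cloud(d); P=C[(np.hypot(C[...,0]-.6423,C[...,1]-.2248)<.03)]
print(np.histogram(P[:,2],bins=[0,.05,.08,.095,.1,.105,.12,.13,.14,.2,.6]))
print(rects(d,.105,.16,15,(.4,.7,.2,.4)), rects(d,.092,.102,15,(.4,.7,.2,.4)))
r.move_to([.62,.25,.30],quat(-.156)); r.sleep(.2); e=shot("wrist","f3")
print(rects(e,.105,.16,15,(.4,.7,.2,.4)), rects(e,.092,.102,15,(.4,.7,.2,.4)))
t=shot("top","f4")
cv2.imwrite("pics/f3c.png",np.hstack([cv2.resize(e["pixels"][90:310,100:400],(600,440)),cv2.resize(t["pixels"][140:280,100:220],(200,233))[:233].repeat(1,0) if 0 else np.zeros((440,1,3),np.uint8)])[:,:,::-1])
E
```

```text
(array([ 104, 1538,  137,  360,   12,   20,   61,  110,    0,  936]), array([0.   , 0.05 , 0.08 , 0.095, 0.1  , 0.105, 0.12 , 0.13 , 0.14 ,
       0.2  , 0.6  ]))
[([643.8, 224.9], [24.7, 24.5], np.float64(-0.0), 191, np.float64(130.5)), ([630.2, 328.6], [25.8, 20.2], np.float64(0.048), 390, np.float64(124.2)), ([636.8, 341.0], [3.4, 1.3], np.float64(-0.958), 21, np.float64(120.7)), ([632.2, 343.7], [1.8, 1.3], np.float64(1.56), 21, np.float64(119.1)), ([627.2, 343.6], [1.8, 1.4], np.float64(1.099), 20, np.float64(118.6)), ([622.6, 341.3], [1.6, 1.0], np.float64(-1.567), 19, np.float64(118.5))] [([644.7, 225.0], [22.1, 20.2], np.float64(-0.817), 264, np.float64(96.9)), ([644.1, 224.9], [6.5, 6.3], np.float64(0.479), 46, np.float64(97.1)), ([630.0, 338.2], [18.6, 12.4], np.float64(-0.566), 173, np.float64(96.9)), ([634.2, 223.3], [24.3, 9.4], np.float64(-1.391), 64, np.float64(96.5)), ([624.0, 324.8], [24.9, 9.6], np.float64(-0.589), 93, np.float64(96.5)), ([474.4, 331.8], [120.7, 44.9], np.float64(-0.159), 3757, np.float64(96.9))]
[([644.2, 225.3], [25.8, 25.3], np.float64(-0.435), 382, np.float64(126.8)), ([631.0, 330.2], [26.1, 23.3], np.float64(0.578), 528, np.float64(123.9)), ([627.4, 343.6], [2.5, 1.6], np.float64(-1.221), 26, np.float64(118.5)), ([622.9, 341.5], [1.8, 1.2], np.float64(-0.86), 24, np.float64(117.8)), ([619.6, 338.1], [1.9, 1.3], np.float64(-0.966), 26, np.float64(119.0))] [([639.9, 224.1], [21.8, 20.0], np.float64(1.449), 266, np.float64(96.9)), ([644.1, 225.2], [6.7, 6.1], np.float64(-0.112), 57, np.float64(97.3)), ([630.2, 323.5], [26.2, 9.8], np.float64(0.113), 96, np.float64(96.8)), ([624.6, 338.7], [19.1, 8.3], np.float64(0.509), 158, np.float64(96.8)), ([474.3, 331.0], [121.1, 43.0], np.float64(-0.157), 3145, np.float64(96.8))]
```

View pics/f3c.png

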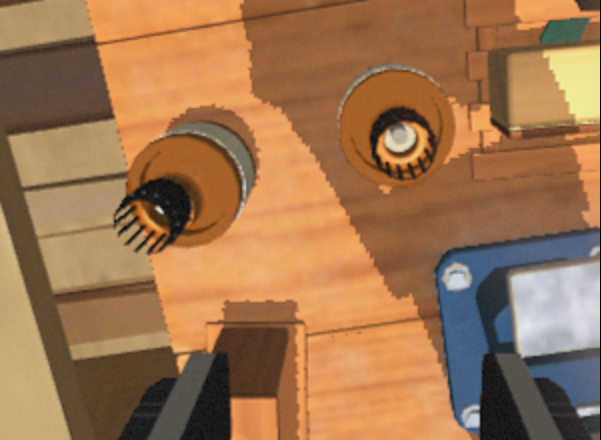

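Both caps sit on their bottle necks: tops at about z = 0.13, centred, and both bottles upright.

```bash
python3 -c "
from h import *
print(r.current_t(), r.hand_in())"
```

```text
the job is handed in; nothing more can be done
97.725 None
```

I handed the job in at 97.7 s (verdict not shown): by the last camera check the crank is in the dwell at about 2.84 rad with all three new blocks against the fence under the closed jaw (grip force not measured), the finished block stands centred on the drying rack, and both bottles are upright and capped.

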